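Scribe a seam through a hinged marking jig and pin it shut with the awl

TASK

The marking jig stands open with a pattern blank in it: swing its metal top plate down fully shut, take the awl from its wooden block and draw its point slowly (no faster than about 5 cm a second) over the blank along the whole slot, from the end far from the round hole to the end beside it. Then push the awl down through the aligned round holes of plate, blank and base until its collar sits on the plate. Finish while holding: still grip the handle and keep pressing it firmly down so that the jig stays shut, and do not disturb the tape measure, thread spool and chalk.

Things in the scene. Friction and masses are not known exactly. Their poses are not given: they have to be found in the camera images.
- jig: Fixed jig: wooden base 159 x 190 x 22 mm (side rails 4 mm higher), white 3 mm blank, hinged metal top plate. Origin: centre of underside, z up. Hinge along y at x = +62 mm; the plate opens up and away from the robot. Slot and round hole lie on one line at x = -12 mm: slot y = -65 to +37, hole y = +62. Shut plate's top: 33 mm. The hole goes on, 10 mm wide, through blank and base to the desk.
- leaf (a joint): Angle of the top plate, rad: 0 = fully shut (a hard stop), grows as it opens, starts at about 1.0 to 1.35. A stiff friction hinge (0.3 N m) keeps it wherever it is left; about 2 to 5 N at the free edge moves it.
- leaf_hinge (a point): Middle of the hinge axis (fixed to the jig, with the jig's axes), 29 mm above the desk, at half the plate's thickness. The axis runs along y.
- leaf_plate: Aluminium top plate, 8 mm thick, 160 mm along the hinge, reaching 130 mm from its axis, small rolled lip at the free edge, tick marks beside the slot. Slot 10 mm wide, 102 mm long; round hole 9 mm, chamfered. Origin on the hinge axis; shut, its axes are the jig's and it extends to -x; its outer (upper) face is 4 mm to +z of the origin.
- leaf_edge (a point): Middle of the plate's free edge on its outer face, 130 mm from the hinge axis.
- slot_start (a point): End of the slot far from the round hole, on its centre line, at the height of the blank's surface (25 mm above the desk, 8 mm below the shut plate's top). Axes as the jig; the slot runs from here along +y.
- slot_end (a point): The slot's other end, beside the round hole, on its centre line at the blank's surface; 102 mm from slot_start along +y.
- hole (a point): Centre of the round hole at the top of the shut plate (fixed to the jig, 33 mm above the desk), 25 mm along +y from slot_end.
- awl_grip (a point): Middle of the awl's grip zone. Round wooden handle, 26 mm thick from 22 mm below to 16 mm above this point, its top 35 mm above; brass collar 17 mm wide, underside 43 mm below; steel shank 6 mm thick, 27 mm long below the collar, its last 9 mm tapering to a blunt point. 70 g. z runs from the point up the handle. Starts upright in its block.
- awl_tip (a point): The point of the awl, 70 mm below awl_grip along the awl's axis.
- awl: The whole awl; origin at its point.
- awl_stand: Wooden block 45 x 85 x 34 mm, fixed, origin at the centre of its underside. The awl's shank stands in its middle hole (10 mm wide, 30 mm deep), collar resting on the top; two smaller holes are empty. (A computer screen, 0.37 m high, stands on the desk to the right, about x 0.3 to 0.6 m, y below -0.3 m: swing over or round it.)
- tape_measure: Loose rolled yellow tailor's tape 49 x 50 x 16 mm, bystander.
- thread_spool_0: Loose upright blue thread spool 32 x 32 x 40 mm, bystander.
- tailor_chalk_0: Loose white tailor's chalk 26 x 43 x 8 mm, bystander.
Things that resemble listed ones, but are neither listed nor needed, are in the scene too. Of the things that look like the awl, the larger one is meant.

How it is judged:
By the outcome, as a careful person would: the job done as asked, in the order asked, and still so for the second after the job is handed in, while the arm keeps its last pose, push and grip.
It also fails if it takes over 64 s, if anything falls off the work surface, if the arm or the gripper's body presses on something with over 40 N, if the wrist force passes 120 N, or if a joint passes its speed limit or range.

ROBOT

A 7-joint arm with a two-finger parallel gripper is mounted at the origin on a cart in front of the work surface, level with it; the furniture and walls round the work are solid. World frame = base frame: x ahead of the robot, y to its left, z up, the work surface at z = 0. Lengths are in m, angles in rad, forces in N, time in s.
With the tool pointing down it reaches from about 0.4 to 0.925 m from the base axis. Payload 4.1 kg.
Tool frame: the origin (TCP) lies at the very end of the fingers, on their centre line; the grasp point (between the pads) lies 19 mm behind it; z points along the fingers, y is the line along which they close (so a half turn about z gives the same grasp; the last joint's range is limited). The gripper opens to 85 mm and grips with 20 to 120 N. Pads are 22 mm wide; open, the fingers measure 114 mm over their backs; the gripper's body (76 mm by 85 mm) begins 54 mm behind the grasp point. The pads swing forward as they close: fully open they stand 13 mm farther back than shut.
Start: joints at [1.245, 0.398, 0.045, 1.537, -0.019, 1.207, -0.051], TCP at [0.146, -0.633, 0.231] pointing down, gripper open.
Joint ranges: [-2.82, 2.82], [-0.49, 2.23], [-1.37, 1.46], [0, 2.46], [-1.36, 4.5], [0.23, 2], [-2.94, 2.94]. Speed limits (rad/s): [2.57, 2.57, 3.14, 3.14, 3.14, 3.14, 3.14].

INTERFACE

Orientations are given as a unit quaternion [w, x, y, z].
In Python, from rig import env, kin, state, eyes gives the robot as it stands. The module is installed in compiled form; this text tells all that it offers. Calls block until the motion is done:
- env.reach(position, orientation): joint-space move of the TCP to a pose.
- env.servo_line(position, v=0.15, ori=None): straight line of the TCP; ori=None keeps the orientation; v is the mean speed in m/s.
- env.move_j(angles): joint-space move.
- env.grip(opening, force=None): finger opening in m; force is the grip in N (None keeps the last); returns when the fingers have stopped.
- env.wait(seconds).
- kin.ik(position, orientation): joint angles nearest the present ones, or None.
- state(): the state.
- eyes.snapshot(name): name is "side" or "top"; returns (picture, depth): 400x640x3 uint8, red, green, blue; 400x640 float32, m along the optical axis (not along the pixel's ray), 0 where there is no reading.
- eyes.camera_model(name): a dict with "fx", "fy", "cx", "cy" (pixels), "k1" (the pictures are not rectified: a ray, as slopes to the right and down, at radius r is drawn at 1 + k1 r^2 times it, then the intrinsics apply), "rvec" (rotation vector, rad) and "tvec" (3), from world to camera coordinates, as OpenCV has them. Camera axes: x right, y down, z forward; pixel columns grow to the right and rows downward; lengths in m; the calibration is good to about 2 mm. A picture is of the moment at which its call begins. camera_model takes no time and is no camera call.
A pose or a line that the arm cannot do raises env.IKError and nothing moves.
- env.hand_in(): hands the job in; it is judged then, once.
The state is a dict: "time": time; "q": joint angles; "joint_vel": joint speeds; "joint_efforts": joint torques, N m; "position": TCP position; "eef_rot": TCP orientation; "wrist_force": force on the tool from outside, world axes, zero at the start; "moment": the same for the moment, N m; "gripper_width": finger opening in m; "grasp_force": force on a finger pad.
Only numpy, scipy, OpenCV 4.12 (cv2) and the standard library are available. Lean on these libraries where they do the work, as an engineer would, in place of code of your own. Each camera call takes 0.05 s, during which the arm holds its last target. There are 200 camera calls.

## Working session

There is one attempt and no reset: what is moved stays moved. The work goes in short steps, each a Python script; the robot and the scene stay as the last script left them, time stands still between calls to the robot, and variables do not carry over. Pictures are saved under pics/ and viewed, at most 10 in all, crops included, and the job is handed in when it is done.

```bash
mkdir -p pics; cat > h.py <<'E'
import numpy as np, cv2
from rig import env, kin, state, eyes
def cam(n):
    m=eyes.camera_model(n); R=cv2.Rodrigues(np.array(m["rvec"],float))[0]; return m,R,np.array(m["tvec"],float).ravel()
def ray(n,uv):
    m,R,t=cam(n); uv=np.atleast_2d(np.array(uv,float))
    d=np.stack([(uv[:,0]-m["cx"])/m["fx"],(uv[:,1]-m["cy"])/m["fy"]],1); s=d.copy()
    for _ in range(20): s=d/(1+m["k1"]*(s**2).sum(1,keepdims=True))
    D=np.c_[s,np.ones(len(s))]
    return -R.T@t, D@R   # origin, world dirs with unit cam z
def onz(n,uv,z):
    o,D=ray(n,uv); return o+D*((z-o[2])/D[:,2])[:,None]
def dep(n,uv,depth):
    o,D=ray(n,uv); uv=np.atleast_2d(uv).astype(int); return o+D*depth[uv[:,1],uv[:,0]][:,None]
def proj(n,P):
    m,R,t=cam(n); c=np.atleast_2d(P)@R.T+t; s=c[:,:2]/c[:,2:]; s=s*(1+m["k1"]*(s**2).sum(1,keepdims=True))
    return s*[m["fx"],m["fy"]]+[m["cx"],m["cy"]]
def save(n,im): cv2.imwrite("pics/"+n,im[:,:,::-1])
E
python3 - <<'E'
from h import *
for n in("side","top"):
    p,d=eyes.snapshot(n); save(n+"0.png",p); np.savez("pics/%s0.npz"%n,p=p,d=d)
    m,R,t=cam(n); print(n,m,-R.T@t,R[2])
print(state())
E
```

```text
side {'fx': 494.706709669754, 'fy': 494.706709669754, 'cx': 318.30946881681757, 'cy': 199.19239990060916, 'k1': 0.04332445985940788, 'rvec': array([ 1.0688289 ,  2.52508929, -0.89326587]), 'tvec': array([ 0.27419075, -0.31140447,  1.39020886])} [0.98948425 0.58211397 0.88707285] [-0.44903267 -0.43899429 -0.77823754]
top {'fx': 424.9315570911109, 'fy': 424.9315570911109, 'cx': 322.33264128517953, 'cy': 201.62178135570684, 'k1': -0.035722096754775196, 'rvec': array([ 2.12814674, -2.17087552,  0.1648686 ]), 'tvec': array([0.11597125, 0.51730904, 1.07114162])} [0.35916324 0.11594462 1.13400219] [ 0.14466345 -0.00927309 -0.98943746]
{'time': 0.1, 'q': array([ 1.24502829,  0.39909601,  0.04505614,  1.53770719, -0.01869156,
        1.20693606, -0.05067365]), 'joint_vel': array([-0.00067349, -0.0013198 , -0.00013965, -0.00412698, -0.00075607,
       -0.00048337,  0.00126929]), 'joint_efforts': array([ 3.58513229e-03, -4.76259470e+01,  1.37016881e+00, -2.54946971e+01,
        1.19830691e-02,  5.01759758e-03, -1.55205930e-05]), 'position': array([ 0.14602498, -0.63281362,  0.23040283]), 'eef_rot': array([-8.46843485e-04,  9.93571533e-01,  1.13202762e-01, -1.64035692e-04]), 'wrist_force': array([ 0.17685722, -0.41862541,  0.35864451]), 'moment': array([-0.03325423,  0.01878425, -0.01627338]), 'grasp_force': 0.0, 'gripper_width': 0.08517584312234888}
```

View pics/top0.png

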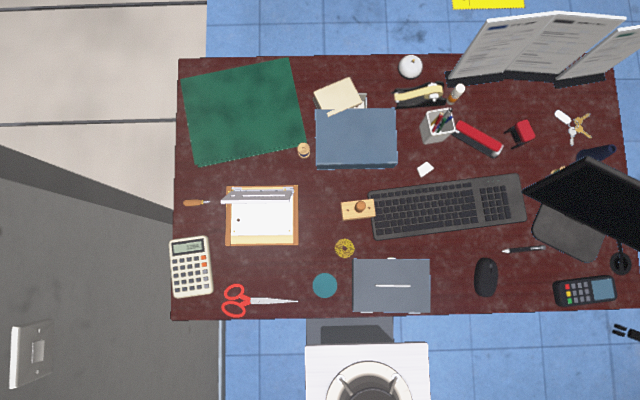

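View pics/side0.png

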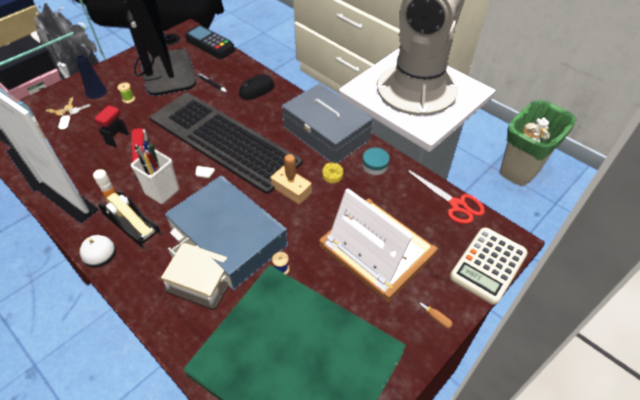

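The awl candidates are the upright one in the block (top 360,207; side 290,165) and the one lying flat by the jig (top 195,203; side 435,313). The one in the wooden block is larger and upright, so it fits. I'll check it in an enlarged crop and measure the edges.

```bash
python3 - <<'E'
from h import *
t=np.load("pics/top0.npz");s=np.load("pics/side0.npz")
a=cv2.resize(t["p"][175:255,185:385],None,fx=4,fy=4,interpolation=cv2.INTER_CUBIC)
b=cv2.resize(s["p"][145:213,260:460],None,fx=4,fy=4,interpolation=cv2.INTER_CUBIC)
save("crop0.png",np.vstack([a,b[:272]]))
# jig base orange mask
p=t["p"];h=cv2.cvtColor(p,cv2.COLOR_RGB2HSV)
for nm,(r0,r1,c0,c1) in dict(jig=(175,255,215,305),stand=(190,230,335,378)).items():
    m=np.zeros(h.shape[:2],np.uint8); sub=h[r0:r1,c0:c1]
    w=((sub[...,2]>110)).astype(np.uint8)
    m[r0:r1,c0:c1]=w; m=cv2.morphologyEx(m,cv2.MORPH_OPEN,np.ones((3,3)))
    cs=max(cv2.findContours(m,0,2)[0],key=cv2.contourArea); 
    print(nm,cv2.minAreaRect(cs),cv2.boxPoints(cv2.minAreaRect(cs)).tolist(), cv2.approxPolyDP(cs,2.5,True)[:,0].tolist())
# depth samples
for uv in [(262,230),(360,206),(348,210),(262,195),(240,242),(330,235)]:
    print(uv,dep("top",[uv],t["d"])[0].round(3))
print("awl top side view"); 
for uv in [(290,158),(290,165),(290,175),(280,180)]: print(uv,dep("side",[uv],s["d"])[0].round(3))
E
```

```text
jig ((259.5, 219.5), (69.0, 89.0), 90.0) [[215.0, 185.0], [304.0, 185.0], [304.0, 254.0], [215.0, 254.0]] [[226, 186], [221, 204], [218, 201], [215, 204], [220, 212], [223, 212], [221, 205], [225, 205], [225, 234], [221, 245], [230, 246], [231, 254], [235, 254], [237, 246], [262, 249], [263, 245], [271, 245], [273, 250], [280, 249], [290, 254], [287, 247], [279, 245], [304, 244], [298, 242], [298, 218], [303, 215], [298, 212], [297, 185]]
stand ((357.6829528808594, 209.14633178710938), (19.215087890625, 34.01291275024414), 83.6598129272461) [[339.71954345703125, 201.47560119628906], [373.5244140625, 197.71949768066406], [375.6463623046875, 216.8170623779297], [341.84149169921875, 220.5731658935547]] [[373, 199], [340, 202], [342, 220], [374, 216]]
(262, 230) [0.449 0.265 0.025]
(360, 206) [0.496 0.015 0.111]
(348, 210) [0.499 0.038 0.014]
(262, 195) [0.531 0.255 0.095]
(240, 242) [0.419 0.323 0.022]
(330, 235) [0.434 0.087 0.003]
awl top side view
(290, 158) [0.503 0.021 0.112]
(290, 165) [0.508 0.025 0.097]
(290, 175) [0.509 0.025 0.065]
(280, 180) [ 0.516 -0.003  0.031]
```

View pics/crop0.png

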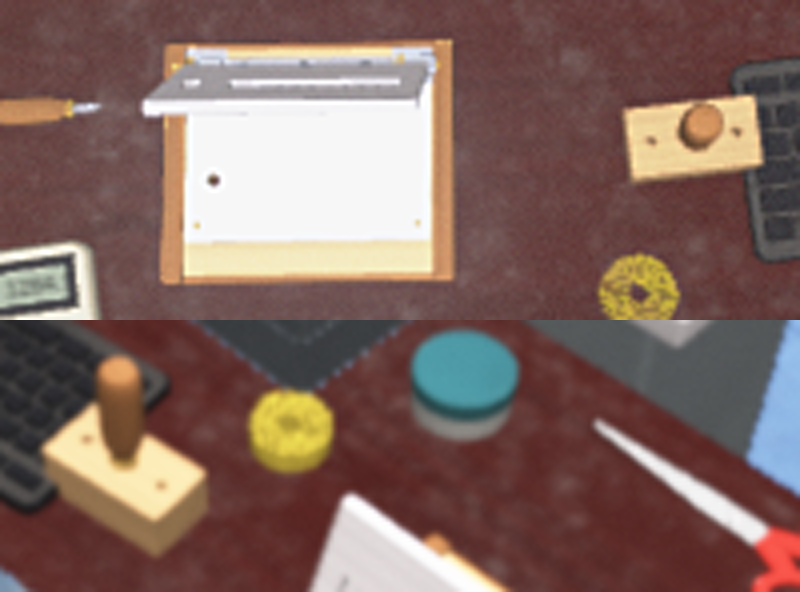

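The crop shows the large awl standing in the block, with its cap at about top (360,204.5). The jig's rail corners are clear, and the hole in the blank is at top (238,220). The small awl lying flat is the decoy.

```bash
cat >> h.py <<'E'
def q_of(yaw): # tool down, tool x at world angle yaw
    from scipy.spatial.transform import Rotation as Ro
    R=Ro.from_euler("z",yaw)*Ro.from_quat([1,0,0,0]); x,y,z,w=R.as_quat(); return np.array([w,x,y,z])
def fit2(L,W):
    L=np.array(L)[:,:2];W=np.array(W)[:,:2]; l=L-L.mean(0);w=W-W.mean(0)
    a=np.arctan2((l[:,0]*w[:,1]-l[:,1]*w[:,0]).sum(),(l*w).sum()); R=np.array([[np.cos(a),-np.sin(a)],[np.sin(a),np.cos(a)]])
    t=W.mean(0)-R@L.mean(0); return a,t,(L@R.T+t-W)
E
python3 - <<'E'
from h import *
t=np.load("pics/top0.npz")
f=lambda c:(np.array(c)+.5)/4-.5+[185,175]
C=[f(c) for c in[(165,44),(452,40),(454,279),(162,283)]]
W=np.vstack([onz("top",C,.026),onz("top",[f((213,181))],.025)])
a,o,r=fit2([(.0795,.095),(.0795,-.095),(-.0795,-.095),(-.0795,.095),(-.012,.062)],W)
print("jig yaw",a,"o",o,"res mm",(r*1e3).round(1).tolist())
print("awl",onz("top",[f((703,117))],.112))
S=[f(c) for c in[(624,109),(754,96),(763,164),(632,181)]]; P=onz("top",S,.034); print("stand",P.round(4).tolist(),P.mean(0))
e=[f((160,107)),f((285,105)),f((400,103)),f((250,92)),f((370,95))]; print(dep("top",np.round(e),t["d"]).round(3))
print([onz("top",[p],z)[0].round(3).tolist() for p,z in[((303.5,150),.04),((345,248),.016),((425,169),.008)]])
for p in[(.13,-.5,.5),(.1,-.6,.45),(.5,.25,.4),(.55,.25,.3),(.4,.25,.06),(.5,.02,.06)]:
  for y in(-1.35,0,3.14159): 
    q=kin.ik(np.array(p),q_of(y)); print(p,y,None if q is None else np.round(q,2).tolist())
E
```

```text
jig yaw -0.0036602873480228054 o [0.48946442 0.26549495] res mm [[0.3, -0.2], [0.7, 0.1], [-0.6, 0.1], [-0.9, 0.4], [0.4, -0.4]]
awl [[0.50125841 0.01401374 0.112     ]]
stand [[0.5184, 0.0578, 0.034], [0.5253, -0.0277, 0.034], [0.4804, -0.0319, 0.034], [0.471, 0.0538, 0.034]] [0.49878741 0.01300783 0.034     ]
[[0.509 0.335 0.149]
 [0.508 0.262 0.15 ]
 [0.509 0.194 0.15 ]
 [0.518 0.287 0.129]
 [0.516 0.214 0.134]]
[[0.658, 0.153, 0.04], [0.399, 0.049, 0.016], [0.608, -0.176, 0.008]]
(0.13, -0.5, 0.5) -1.35 [1.0, 0.08, 0.26, 1.37, -0.02, 1.7, -1.67]
(0.13, -0.5, 0.5) 0 [1.16, 0.08, 0.08, 1.37, -0.01, 1.7, -0.33]
(0.13, -0.5, 0.5) 3.14159 [1.52, 0.09, -0.32, 1.36, 0.03, 1.7, 2.78]
(0.1, -0.6, 0.45) -1.35 [1.08, 0.26, 0.34, 1.27, -0.09, 1.62, -1.51]
(0.1, -0.6, 0.45) 0 [1.25, 0.25, 0.11, 1.27, -0.03, 1.62, -0.21]
(0.1, -0.6, 0.45) 3.14159 [1.62, 0.27, -0.39, 1.26, 0.1, 1.63, 2.82]
(0.5, 0.25, 0.4) -1.35 [0.36, 0.3, -1.16, 1.47, 0.28, 1.55, 2.58]
(0.5, 0.25, 0.4) 0 [0.44, 0.37, -1.32, 1.46, 0.36, 1.58, -2.43]
(0.5, 0.25, 0.4) 3.14159 [0.46, 0.39, -1.35, 1.46, 0.38, 1.59, 0.7]
(0.55, 0.25, 0.3) -1.35 [0.32, 0.47, -1.15, 1.53, 0.43, 1.42, 2.51]
(0.55, 0.25, 0.3) 0 [0.32, 0.47, -1.15, 1.53, 0.43, 1.42, -2.43]
(0.55, 0.25, 0.3) 3.14159 [0.37, 0.52, -1.25, 1.53, 0.5, 1.45, 0.66]
(0.4, 0.25, 0.06) -1.35 [0.29, 0.54, -1.15, 2.1, 0.64, 0.91, 2.13]
(0.4, 0.25, 0.06) 0 [0.13, 0.43, -0.93, 2.1, 0.47, 0.83, -2.66]
(0.4, 0.25, 0.06) 3.14159 [0.15, 0.45, -0.96, 2.1, 0.49, 0.84, 0.47]
(0.5, 0.02, 0.06) -1.35 [-1.03, 0.77, 1.26, 2.08, -0.9, 1.01, -2.21]
(0.5, 0.02, 0.06) 0 [0.4, 0.4, -0.63, 2.04, 0.33, 0.8, -1.99]
(0.5, 0.02, 0.06) 3.14159 [0.71, 0.54, -1.04, 2.04, 0.59, 0.91, 0.91]
```

```bash
python3 - <<'E'
from h import *
env.servo_line([.135,-.5,.5],v=.3)
env.grip(0.0)
q=np.array(state()["q"]); print(q.round(2))
q[0]=-.4; env.move_j(q)
P=np.array([.61,.265,.3])
for y in(0,np.pi):
    c=kin.ik(P,q_of(y-.0037)); print(y,None if c is None else np.round(c,2))
s=state(); print(s["position"],s["time"],s["wrist_force"],s["gripper_width"],s["eef_rot"])
E
```

```text
[ 1.19  0.08  0.03  1.36 -0.    1.7  -0.12]
0 [-0.57  0.39  0.14  1.4  -0.05  1.35 -2.01]
3.141592653589793 [-0.4   0.39 -0.1   1.4   0.04  1.36  1.06]
[0.49696178 0.14577268 0.50010102] 4.6333 [-0.15100887 -0.18846421 -0.30436486] 0.00021325169897720548 [2.45071614e-04 6.13990148e-01 7.89313649e-01 3.00249999e-05]
```

```bash
python3 - <<'E'
from h import *
Q=q_of(np.pi-.0037); hx,hz,y=.5515,.029,.265
env.reach(np.array([.62,y,.3]),Q); env.servo_line([.62,y,.142],v=.25)
def tgt(th,ov=0.): 
    r=.113; return [hx-r*np.cos(th)+(.004-ov)*np.sin(th)+.012, y, hz+r*np.sin(th)+(.004-ov)*np.cos(th)]
env.servo_line(tgt(1.35),v=.15)
for th in np.arange(1.2,-.01,-.15):
    env.servo_line(tgt(max(th,0),.001),v=.12); s=state(); print(round(th,2),np.round(s["wrist_force"],1))
for k in range(8):
    p=np.array(s["position"]); p=tgt(0,.002+.002*k); env.servo_line(p,v=.05); s=state()
    print(p[2],np.round(s["position"],4),np.round(s["wrist_force"],1))
    if s["wrist_force"][2]>14: break
print(s["time"])
pic,d=eyes.snapshot("top"); save("top1.png",cv2.resize(pic[175:255,205:385],None,fx=4,fy=4,interpolation=cv2.INTER_CUBIC))
E
```

```text
1.2 [ 0.6 -0.4  0.3]
1.05 [-0.1 -1.2 -0. ]
0.9 [-0.6 -0.3  0.6]
0.75 [ 0.1 -0.5  0.8]
0.6 [-0.6 -0.3 -0. ]
0.45 [-1.1  0.2  0.5]
0.3 [ 0.3 -0.4 -0.6]
0.15 [ 1.3 -0.1  0.3]
0.0 [0.7 1.2 3.2]
0.031 [0.4521 0.2659 0.033 ] [-0.6 -0.9 11.6]
0.029 [0.4521 0.2659 0.0328] [-4.5 -3.5 27.8]
10.3083
```

View pics/top1.png

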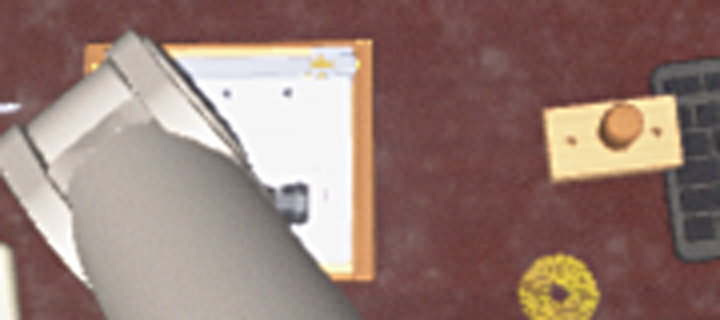

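The picture shows the arm over the jig. Contact came at z = 33 mm, which matches the shut plate's top. I'll move to the awl and look at the jig unobstructed.

```bash
python3 - <<'E'
from h import *
Q=q_of(np.pi-.0037)
p=np.array(state()["position"]); p[2]=.2; env.servo_line(p,v=.3)
env.grip(.07)
env.reach(np.array([.5003,.0137,.2]),Q)
print(np.round(state()["q"],2))
p,d=eyes.snapshot("top"); np.savez("pics/top2.npz",p=p,d=d)
a=cv2.resize(p[180:255,215:305],None,fx=8,fy=8,interpolation=cv2.INTER_CUBIC); save("top2.png",a)
for uv in[(240,215),(262,240),(262,215),(285,215)]: print(dep("top",[uv],d).round(4))
print(proj("top",[[.4775,.2,.033],[.4775,.3025,.033],[.4775,.3275,.033]]))
print(state()["time"])
E
```

```text
[-0.14  0.16  0.03  1.93 -0.01  1.06  1.46]
[[0.4892 0.3211 0.0321]]
[[0.423  0.2637 0.0322]]
[[0.488  0.2636 0.0325]]
[[0.4864 0.2034 0.0361]]
[[286.41692266 218.52326691]
 [247.04792289 219.27914242]
 [237.45387362 219.46182334]]
12.8
```

View pics/top2.png

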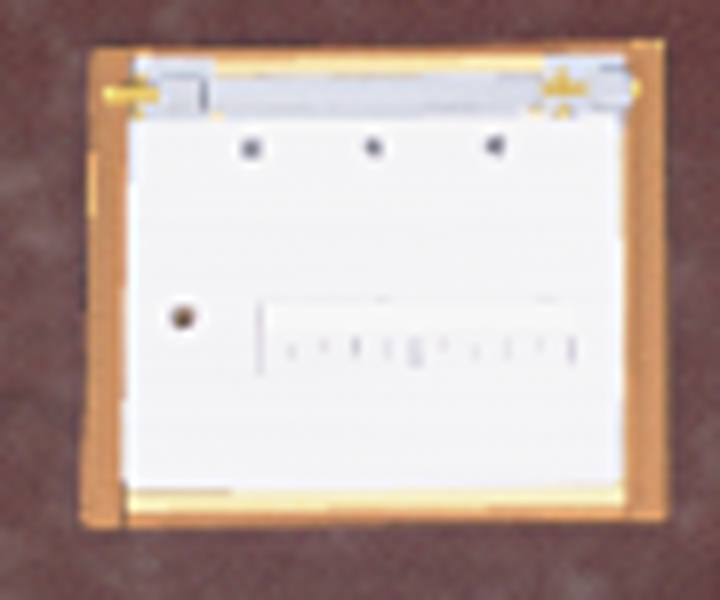

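Plate shut: the slot's end is at crop column 260 (top 247.1) and the hole at top (237.3,219.2), both within 0.3 px of prediction. Now I'll take the awl.

```bash
python3 - <<'E'
from h import *
d=np.load("pics/top2.npz")["p"].astype(float).sum(2)
r0,c0=214,232; w=np.clip(600-d[r0:r0+11,c0:c0+11],0,None); yy,xx=np.mgrid[r0:r0+11,c0:c0+11]
uv=[(w*xx).sum()/w.sum(),(w*yy).sum()/w.sum()]; print("hole",uv,onz("top",[uv],.033),onz("top",[uv],.028))
env.servo_line([.5003,.0137,.058],v=.2); env.grip(.0,force=80)
s=state(); print(s["gripper_width"],s["grasp_force"],np.round(s["wrist_force"],1))
env.servo_line([.5003,.0137,.16],v=.15)
s=state(); print(s["gripper_width"],s["grasp_force"],np.round(s["wrist_force"],1),s["position"],s["time"])
p,d=eyes.snapshot("side"); np.savez("pics/side3.npz",p=p,d=d)
uv=proj("side",[s["position"]])[0]; print(uv, proj("side",[s["position"]+np.array([0,0,-.051])]))
c,r=int(uv[0]),int(uv[1]); save("side3.png",cv2.resize(p[r-40:r+60,c-60:c+60],None,fx=6,fy=6,interpolation=cv2.INTER_CUBIC)); print("crop origin",c-60,r-40)
E
```

```text
hole [np.float64(237.42869641294837), np.float64(219.3403324584427)] [[0.4778191  0.32756817 0.033     ]] [[0.47835795 0.32852922 0.028     ]]
0.024443973007723514 78.05604457855225 [-0.8 -1.   6.5]
0.024429622755735632 78.4212863445282 [-0.2 -0.4 -1.2] [0.49938247 0.01363668 0.15902058] 14.975
[287.54353246 139.68446823] [[288.74874409 156.63054609]]
crop origin 227 99
```

View pics/side3.png

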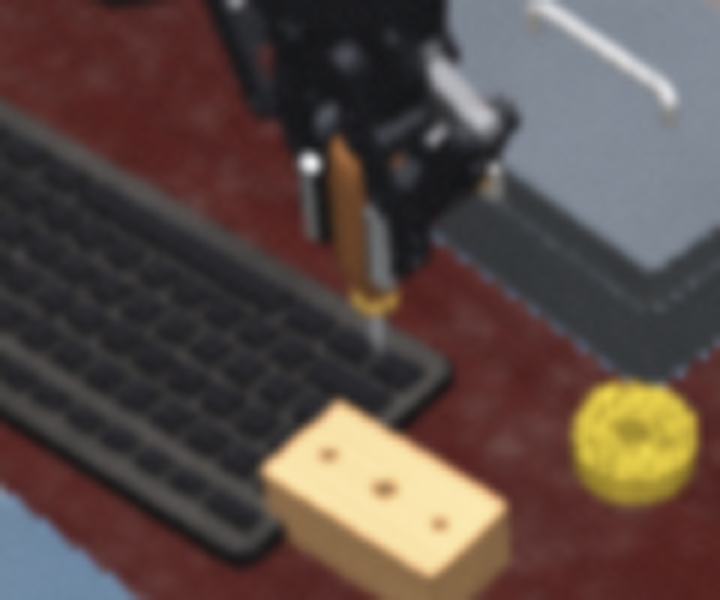

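The crop shows the awl held upright, with its tip at side (289.8,156.1), about 1 px right of where I expected it. I'll check the side camera's bias against the plate hole and the stand's hole.

```bash
python3 - <<'E'
from h import *
p=np.load("pics/side3.npz")["p"]; g=p.astype(float).sum(2)
def dark(uv,k,th):
    c,r=np.round(uv).astype(int); w=np.clip(th-g[r-k:r+k+1,c-k:c+k+1],0,None); yy,xx=np.mgrid[r-k:r+k+1,c-k:c+k+1]
    return np.array([(w*xx).sum(),(w*yy).sum()])/w.sum()
e=proj("side",[[.4778,.3276,.033]])[0]; m=dark(e,4,np.median(g[int(e[1])-6:int(e[1])+7,int(e[0])-6:int(e[0])+7])-60); print("hole exp",e,"meas",m,onz("side",[m],.033))
e=proj("side",[[.4995,.0133,.034]])[0]; print("stand hole exp",e,"meas (290.8,179.8)",onz("side",[[290.83,179.8]],.034))
a=p[int(190):310,310:450]; save("jig3.png",cv2.resize(a,None,fx=5,fy=5,interpolation=cv2.INTER_CUBIC))
tip=np.array([289.75,156.1]); print("tip at z", onz("side",[tip],.159-.051))
E
```

```text
hole exp [405.0932694  254.55813011] meas [405.12598425 256.0984252 ] [[0.48067317 0.32991284 0.033     ]]
stand hole exp [290.20339365 179.04572781] meas (290.8,179.8) [[0.50009106 0.01598635 0.034     ]]
tip at z [[0.4967532  0.01403458 0.108     ]]
```

View pics/jig3.png

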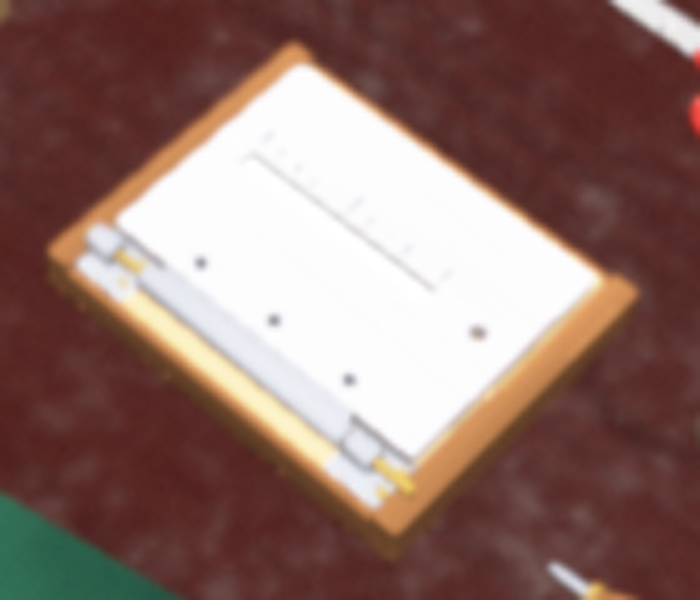

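```bash
cat >> h.py <<'E'
def st(): 
    s=state(); return np.array(s["position"]),np.array(s["wrist_force"])
def step(target,d,n,lim,v=.03,base=None):
    """step by d from target until force change along d exceeds lim"""
    d=np.array(d,float); u=d/np.linalg.norm(d); t=np.array(target,float); b=st()[1] if base is None else base
    for i in range(n):
        t=t+d; env.servo_line(t,v=v); p,f=st()
        if -(f-b)@u>lim: return t,True
    return t,False
E
python3 - <<'E'
from h import *
Q=q_of(np.pi-.0037)
t=np.array([.4777,.2085,.16]); env.reach(t,Q); t[2]=.10; env.servo_line(t,v=.15); p,f=st(); print(p,f.round(1))
b=f
t[2]=.087; env.servo_line(t,v=.05)
t,hit=step(t,[0,0,-.0025],4,4,base=b); p,f=st(); print("down",t,hit,p.round(4),f.round(1),state()["time"])
if not hit:
    b=f
    for dx in(1,-1):
        e,h=step(t,[dx*.0012,0,0],5,2.5,base=b); p,f=st(); print(dx,e,h,p.round(4),(f-b).round(1)); env.servo_line(t,v=.05)
print(state()["time"],state()["gripper_width"])
E
```

```text
[0.47840549 0.20750588 0.10026773] [-0.1 -0.1 -1.5]
down [0.4777 0.2085 0.077 ] False [0.4778 0.2086 0.077 ] [0.1 0.7 0.4] 17.7833
1 [0.4837 0.2085 0.077 ] True [0.4829 0.2085 0.0768] [-2.6  0.4  0.6]
-1 [0.4741 0.2085 0.077 ] True [0.4754 0.2086 0.0774] [ 3.6 -0.5 -2. ]
20.3 0.024617888026990886
```

```bash
python3 - <<'E'
from h import *
t=np.array([.4787,.2065,.078]); env.servo_line(t,v=.05); env.wait(.1); b=st()[1]
w,h=step(t,[0,-.0012,0],8,3,base=b); p,f=st(); print("wall",w,h,p.round(4),(f-b).round(1))
w[1]+=.0012; env.servo_line(w,v=.03); 
t,h=step(w,[0,0,-.001],6,4,base=st()[1]); p,f=st(); print("blank",t,h,p.round(4),f.round(1))
t[2]-=.001; env.servo_line(t,v=.03); print(st()[1].round(1))
z=t[2]; y0=t[1]
e=t+[.0004,.090,0]; env.servo_line(e,v=.022); p,f=st(); print("drawn",p.round(4),f.round(1))
e,h=step(e,[0,.0012,0],12,4,v=.02,base=f); p,f=st(); print("end",e,h,p.round(4),f.round(1),state()["time"],state()["gripper_width"])
E
```

```text
wall [0.4787 0.2005 0.078 ] True [0.4787 0.2023 0.0782] [ 0.6  4.5 -1.6]
blank [0.4787 0.2017 0.076 ] True [0.4793 0.2026 0.0766] [-0.2  5.1  1.7]
[0.2 5.1 5.7]
drawn [0.4805 0.2866 0.0754] [ 0.1 -4.   6.1]
end [0.4791 0.3061 0.075 ] False [0.4807 0.3015 0.0755] [ 1.  -3.2  6. ] 30.1417 0.02444687057046759
```

```bash
python3 - <<'E'
from h import *
def av():
    L=[]
    for i in range(6): L.append(np.r_[st()]); env.wait(.03)
    L=np.array(L); return L.mean(0).round(4),L.std(0).round(4)
print(av()); 
e=np.array([.4791,.3081,.075]); env.servo_line(e,v=.02); print(av()); print(state()["time"])
E
```

```text
(array([ 0.4807,  0.3015,  0.0755,  0.2706, -3.4845,  6.5961]), array([0.    , 0.    , 0.    , 0.4295, 0.608 , 0.2946]))
(array([ 0.4807,  0.3019,  0.0754, -0.3656, -5.6324,  8.2396]), array([0.    , 0.    , 0.    , 0.8586, 0.4237, 0.2843]))
30.7917
```

```bash
cat >> h.py <<'E'
def goto(P,v=.06,n=3):
    """line to P with correction of the steady error; returns command"""
    P=np.array(P,float); c=P.copy()
    for i in range(n):
        env.servo_line(c,v=v); env.wait(.05); e=P-st()[0]
        if np.abs(e).max()<3e-4: break
        c=c+e
    return c
E
python3 - <<'E'
from h import *
p=st()[0]; env.servo_line([p[0],p[1],.094],v=.08)
c=goto([.4795,.3281,.094]); p,f=st(); print(c,p.round(4),f.round(1)); b=f
c[2]-=.006; env.servo_line(c,v=.05)
c,h=step(c,[0,0,-.002],6,5,base=b); p,f=st(); print(c,h,p.round(4),f.round(1),state()["time"])
E
```

```text
[0.4795 0.3281 0.094 ] [0.4794 0.3279 0.0938] [ 0.1  0.3 -0.9]
[0.4795 0.3281 0.076 ] False [0.4794 0.328  0.0758] [ 0.9 -0.6 -0.8] 33.5917
```

The point is in the hole with no resistance, 8 mm below the plate's top.

```bash
python3 - <<'E'
from h import *
env.grip(0,force=110)
c=np.array([.4795,.3281,.076]); b=st()[1]
c,h=step(c,[0,0,-.004],4,6,base=b); p,f=st(); print(c,h,p.round(4),f.round(1))
for i in range(14):
    c[2]-=.0015; env.servo_line(c,v=.04); p,f=st(); print(c[2].round(4),p.round(4),f.round(1))
    if f[2]>22: break
env.wait(.5); s=state(); print(s["wrist_force"],s["position"],s["gripper_width"],s["grasp_force"],s["time"])
p,d=eyes.snapshot("side"); save("side4.png",cv2.resize(p[170:310,300:470],None,fx=4,fy=4,interpolation=cv2.INTER_CUBIC))
E
```

```text
[0.4795 0.3281 0.06  ] False [0.4793 0.328  0.0597] [ 0.1  0.2 -1.4]
0.0585 [0.4794 0.3281 0.0584] [-0.3  1.1 -0.8]
0.057 [0.4797 0.3283 0.0581] [-1.8 -1.2  5.7]
0.0555 [0.4798 0.3283 0.0579] [-3.7 -2.6 14.6]
0.054 [0.4799 0.3283 0.0578] [-6.1 -4.6 22.9]
[-5.93764184 -5.27358334 22.09352579] [0.47994915 0.32834652 0.05782013] 0.023663362956287296 110.11083841323853 36.4417
```

View pics/side4.png

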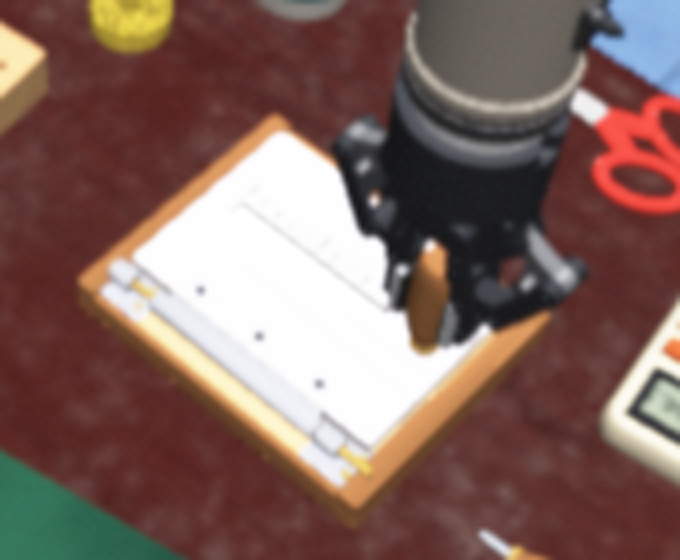

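The side crop shows the jig shut and the awl's brass collar on the plate at crop (425,348). The gripper still holds the handle, pressing down with about 22 N.

```bash
python3 - <<'E'
from h import *
print(env.hand_in())
E
```

```text
the job is handed in; nothing more can be done
None
```

I handed the job in at about 36 s, verdict not shown: the jig is shut, the slot was drawn from wall to wall with the last few millimetres in short 1.2 mm steps, and the awl's collar is on the plate, still gripped and pressed down with about 22 N; I didn't go near the tape, spool or chalk.

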